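# Slide the tall tool crate home into the locating corner

### The job

Push the tall, heavy tool crate across the machine table until it sits home in the steel locating corner, flush and square against both stops. It topples easily, so push only on its low rubber foot: it must slide flat on the table, never tip or be lifted, and the tool rack standing on the foot must not be touched. Leave the loose things around it alone and finish clear of it.

Things in the scene. Friction and masses are not known exactly. Their poses are not given: they have to be found in the camera images.
- crate: Tall loose tool crate, about 2 kg. Its grey rubber foot is a solid block, 100 mm along its own x, 130 mm along its own y, 40 mm high; push on the foot's flat sides. A narrower grey rack rises from it to 200 mm. Origin at the centre of the foot's underside, z up. Friction on the table is 0.7 to 0.9: it takes 12 to 19 N to slide.
- rack: Grey rack fixed on the crate's foot, 44 mm along x, 80 mm along y, 110 mm high, set in 28 mm from the foot's edges in x and 25 mm in y, with six steel tool holders 50 mm high standing on it. Origin at the centre of its underside, 40 mm above the crate's origin, same axes. Not to be touched.
- corner: Fixed steel L of two bars, 28 mm thick, 40 mm high. Origin on the table at the inside corner, z up. Back stop: face x = 0 of its frame, 320 mm long to -y; side stop: face y = 0, 130 mm long to -x. Home, the crate's centre is at x = -50, y = -65 mm, axes parallel to the corner's. It starts 40 to 95 mm short of that in x, 60 to 130 mm short in y, turned up to 0.3 rad.
- oiler: White bottle with a black cap, 56 mm diameter, 130 mm high, standing loose to the right of the crate (-y), well short of the back stop. Origin at the centre of its underside. Bystander.
- wrench: Steel wrench 170 mm long lying loose beyond the side stop. Origin near its middle, on its underside. Bystander.
- chuck: Round steel collet chuck, 52 mm diameter, 78 mm high, standing loose on the robot's side of the side stop, to its left (+y). Origin at the centre of its underside. Bystander.
Not all that is in view belongs to the job. Of the things that look like the crate, take the one that is farthest to the robot's left at the start.

How it is judged:
By the outcome, as a careful person would: the job done as asked, in the order asked, and still so for the second after the job is handed in, with the robot touching nothing.
It also fails if it takes over 69 s, if anything falls off the work surface, if the arm or the gripper's body presses on something with over 40 N, if the wrist force passes 120 N, or if a joint passes its speed limit or range.

### The arm

A 6-joint arm with a two-finger parallel gripper is mounted at the origin on the work surface. World frame = base frame: x ahead of the robot, y to its left, z up, the work surface at z = 0. Lengths are in mm, angles in rad, forces in N, time in s.
With the tool pointing down it reaches from about 300 to 775 mm from the base axis. Payload 14.6 kg.
Tool frame: the origin (TCP) lies on the centre line of the jaws, within the pads' length; the fingertips stand 19 mm ahead of it and the grasp point (between the pads) is the TCP (bot.tip_reach is the distance from the TCP to the fingertips, in mm); y points along the fingers, x is the direction in which the jaws open and shut, and the axes are right-handed (so a half turn about y gives the same grasp; the last joint's range is limited). The gripper opens to 85 mm and grips with 20 to 120 N. Pads are 22 mm wide; open, the fingers measure 114 mm over their backs; the gripper's body (76 mm by 85 mm) begins 54 mm behind the grasp point. The pads swing forward as they close: fully open they stand 13 mm farther back than shut.
Start: joints at [1.275, 0.3, 1.521, -0, 1.321, -0.067], TCP at [124.743, 535.657, 250.281] pointing down, gripper open.
Joint ranges: [-3.03, 3.03], [-0.79, 2.21], [0.23, 2.52], [-1.04, 4.18], [0, 3.07], [-2.55, 2.55]. Speed limits (rad/s): [2.22, 2.22, 2.57, 3.14, 3.14, 3.14].

### API

Orientations are given as a unit quaternion [w, x, y, z].
In Python, from rig import bot gives the robot as it stands. Calls block until the motion is done:
- bot.move_to(position, orientation): joint-space move of the TCP to a pose.
- bot.servo_line(position, attitude=None, speed=150, until_force=None): straight line of the TCP; attitude=None keeps the orientation; speed is the mean speed in mm/s. With until_force (N) it stops when the force on the tool has changed by that much, and returns True; else False.
- bot.move_joints(angles): joint-space move.
- bot.move_gripper(opening, grip_force=None): finger opening in mm; grip_force is the grip in N (None keeps the last); returns when the fingers have stopped.
- bot.dwell(seconds).
- bot.ik(position, orientation): joint angles nearest the present ones, or None.
- bot.read_state(): the state.
- bot.read_camera(name): name is "scene" or "top" or "wrist"; returns a dict with "image" (400x640x3 uint8, blue, green, red), "depth" (400x640 float32, mm along the optical axis (not along the pixel's ray), 0 where there is no reading), "fovy" (degrees; the focal length in pixels is half the picture's height over the tangent of half this angle, whatever the lens; pixels are square), "cx", "cy" (the principal point, pixels), "eye" and "attitude" of the camera in the world; the wrist camera has in their place "mount" (4x4, takes a point from camera to tool coordinates, whose origin is the TCP and whose axes are the tool frame's). Camera axes: x right, y down, z forward; pixel columns grow to the right and rows downward; lengths in mm; the calibration is good to about 2 mm. A picture is of the moment at which its call begins: read the wrist's pose just before it.
A pose or a line that the arm cannot do raises bot.MotionError and nothing moves.
- bot.finish_job(): hands the job in, once; it reports no verdict.
The state is a dict: "clock": time; "joint_positions": joint angles; "qvel": joint speeds; "effort": joint torques, N m; "ee_pos": TCP position; "tool_rot": TCP orientation; "ft_force": force on the tool from outside, world axes, zero at the start; "moment": the same for the moment, N m; "grip_width": finger opening in mm.
Only numpy, scipy, OpenCV 4.12 (cv2) and the standard library are available. Lean on these libraries where they do the work, as an engineer would, in place of code of your own. Each camera call takes 0.05 s, during which the arm holds its last target.

## Working session

There is one attempt and no reset: what is moved stays moved. The work goes in short steps, each a Python script; the robot and the scene stay as the last script left them, time stands still between calls to the robot, and variables do not carry over. Pictures are saved under pics/ and viewed, and the job is handed in when it is done.

```bash
ls; mkdir -p pics; python3 - <<'E'
from rig import bot
import cv2,numpy as np,pickle
s=bot.read_state();print(s['clock'],s['ee_pos'],s['tool_rot'],s['ft_force'],s['grip_width'],bot.tip_reach)
for n in("top","scene"):
    c=bot.read_camera(n);pickle.dump(c,open(f'{n}0.pkl','wb'));cv2.imwrite(f'pics/{n}0.png',c['image'])
    print(n,c['fovy'],c['cx'],c['cy'],c['eye'],c['attitude'])
E
```

```text
pics
0.0 [124.68574468 535.44006411 249.69632872] [-0.55356189  0.55406047  0.43929331 -0.44000867] [-0.4964011  -0.03250802  0.735026  ] 85.36042029707181 19.0
top 47.66553826220767 316.59693479509883 209.6100849675695 [ 506.89061781 -106.29820378 1248.66164391] [-0.02906551  0.71347612 -0.69990754  0.01537729]
scene 46.60891888225011 325.688237575947 196.8843164568352 [1386.87591737 -812.68954768  943.24107299] [-0.3922073   0.8177575   0.38265804 -0.17612194]
```

View pics/top0.png

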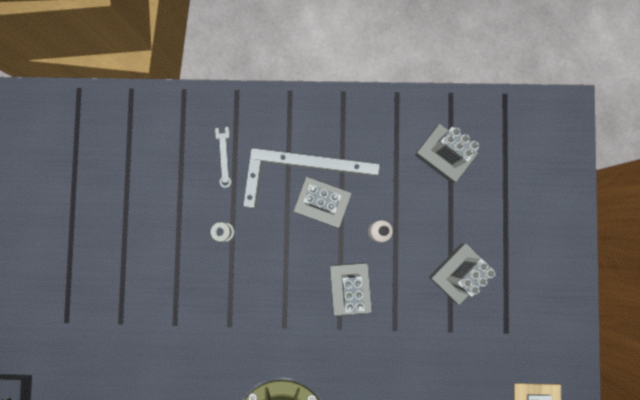

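View pics/scene0.png

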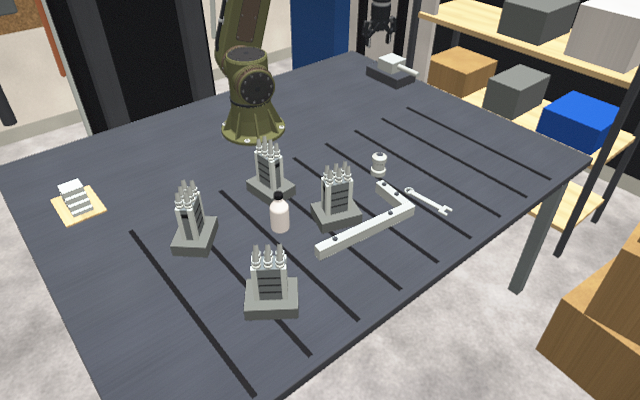

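The top picture has up = +x and left = +y. Four things look like the crate, at (322,202), (351,290), (448,152) and (464,273). The farthest left is (322,202), next to the L corner at (253,158). The oiler is at (381,231), the chuck at (222,232) and the wrench at (224,157).

```bash
cat > h.py <<'E'
import numpy as np,cv2,pickle
from scipy.spatial.transform import Rotation as R
def rot(q): return R.from_quat([q[1],q[2],q[3],q[0]]).as_matrix()
def cloud(c,eye=None,A=None):
    d=c['depth'];f=200/np.tan(np.radians(c['fovy']/2))
    v,u=np.mgrid[:400,:640]
    P=np.stack([(u-c['cx'])/f*d,(v-c['cy'])/f*d,d],-1)
    if eye is None: eye=np.array(c['eye']);A=rot(c['attitude'])
    W=P@A.T+eye; W[d==0]=np.nan
    return W
def pix2w(c,u,v,z):
    f=200/np.tan(np.radians(c['fovy']/2));A=rot(c['attitude']);e=np.array(c['eye'])
    r=A@np.array([(u-c['cx'])/f,(v-c['cy'])/f,1]);return e+r*(z-e[2])/r[2]
E
python3 - <<'E'
from h import *
c=pickle.load(open('top0.pkl','rb'));W=cloud(c)
for (u,v) in [(300,210),(253,158),(222,232),(381,231),(300,120),(224,157),(330,161),(351,310)]: print((u,v),W[v,u].round(1))
im=cv2.resize(c['image'][130:330,200:400],(800,800),interpolation=cv2.INTER_CUBIC)[:600];cv2.imwrite('pics/c0.png',im)
z=W[...,2]
m=((z>30)&(z<50)).astype(np.uint8)
n,l,st,ce=cv2.connectedComponentsWithStats(m)
for i in range(1,n):
    if st[i,4]>100:
        p=W[l==i];r=cv2.minAreaRect(p[:,:2].astype(np.float32));print(st[i],r,np.median(p[:,2]))
E
```

```text
(300, 210) [581.1 -37.6  37.1]
(253, 158) [719.1  92.3  40.9]
(222, 232) [518.4 179.4  -1.5]
(381, 231) [ 527.3 -243.7  128.9]
(300, 120) [835.1 -30.    2.7]
(224, 157) [726.7 179.    6.1]
(330, 161) [ 714.6 -115.6   39.3]
(351, 310) [ 339.7 -170.3  170.6]
[417 124  61  58 950] ((743.0777587890625, -429.40673828125), (130.37216186523438, 101.68267059326172), 53.213077545166016) 39.09427431047527
[ 244  149  135   59 1889] ((650.2739868164062, -65.47666931152344), (349.03125, 157.80612182617188), 84.0601577758789) 39.33817303350679
[ 294  177   57   51 1120] ((604.2438354492188, -96.43795013427734), (129.7796173095703, 100.68705749511719), 71.3318862915039) 39.14814950279742
[431 243  55  62 941] ((421.3486022949219, -468.4893493652344), (101.8809814453125, 131.5904083251953), 47.90102767944336) 39.002855877326965
[ 330  263   42   52 1144] ((374.7001953125, -175.3002471923828), (130.34481811523438, 99.98008728027344), 5.683665752410889) 39.22709821658805
[  0 377  26  23 383] ((94.07450866699219, 718.2298583984375), (70.60708618164062, 56.89708709716797), 88.73265075683594) 47.063645312377275
```

View pics/c0.png

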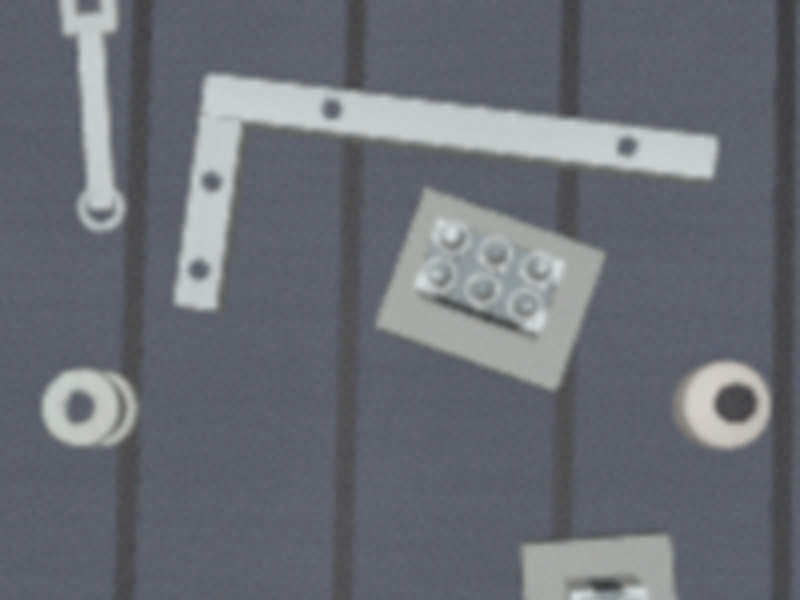

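The crate is ((604,-96), yaw -18.7°, foot 130x101). The corner's inner point is about (716,74) at yaw -5.9°, so the crate is 44 mm short in x and 116 mm short in y, and turned -12.7°. All of this fits the given ranges.

The plan is to use a tilted gripper with two spread fingertips. I push +x until the crate is flush on the back stop, then push +y. First I check IK and where the wrist ends up.

```bash
cat >> h.py <<'E'
yc=np.radians(-5.94); EX=np.array([np.cos(yc),np.sin(yc),0]);EY=np.array([-np.sin(yc),np.cos(yc),0]);CO=np.array([716.1,74.4,0.])
def C(x,y,z=0): return CO+x*EX+y*EY+np.array([0,0,z])
def att(d,tilt,s=1):
    "push dir d (world horizontal unit), tool leans back by tilt; jaw axis horizontal, perpendicular to d"
    a=np.sin(tilt)*d+np.array([0,0,-np.cos(tilt)]); x=s*np.cross([0,0,1],d)
    M=np.stack([x,a,np.cross(x,a)],1); q=R.from_matrix(M).as_quat(); return np.array([q[3],*q[:3]])
def toC(p): p=np.asarray(p)-CO; return p@EX,p@EY
E
python3 - <<'E'
from h import *
from rig import bot
from scipy.optimize import least_squares
# planar fit tool-down
D=[]
q0=[-0.55356189,0.55406047,0.43929331,-0.44000867]
ex=np.array([1.,0,0])
for r in(400,500,600,700):
  for z in(60,200,300):
   for t in(0,.35):
    for s in (1,-1):
     j=bot.ik(np.array([r,0,z]),att(ex,t,s))
     if j is not None:
        D.append((r,z,t,*j)); 
        if z==60:print(r,z,t,s,np.round(j,2))
for n,cp,d,t in [('x',C(-95,-180,22),EX,.35),('x2',C(-95,-180,200),EX,.35),('y',C(-50,-250,22),EY,.35),('y2',C(-50,-130,22),EY,.35),('y3',C(-50,-130,22),EY,.5),('yup',C(-50,-290,200),EY,.35)]:
  for s in(1,-1):
    j=bot.ik(cp,att(d,t,s));print(n,cp.round(),s,None if j is None else np.round(j,2))
E
```

```text
400 60 0 1 [-0.09  0.26  2.09 -0.    0.79 -1.66]
400 60 0 -1 [-0.09  0.26  2.09 -0.    0.79  1.48]
400 60 0.35 1 [-0.11  0.15  2.29  0.11  0.35 -1.78]
400 60 0.35 -1 [-0.11  0.15  2.29  0.11  0.35  1.36]
500 60 0 1 [-0.07  0.44  1.82 -0.    0.87 -1.64]
500 60 0 -1 [-0.07  0.44  1.82 -0.    0.87  1.5 ]
500 60 0.35 1 [-0.09  0.33  2.04  0.07  0.42 -1.72]
500 60 0.35 -1 [-0.09  0.33  2.04  0.07  0.42  1.42]
600 60 0 1 [-0.06  0.62  1.53 -0.    0.99 -1.63]
600 60 0 -1 [-0.06  0.62  1.53 -0.    0.99  1.51]
600 60 0.35 1 [-0.07  0.51  1.77  0.05  0.52 -1.68]
600 60 0.35 -1 [-0.07  0.51  1.77  0.05  0.52  1.46]
700 60 0 1 [-0.05  0.82  1.18 -0.    1.14 -1.62]
700 60 0 -1 [-0.05  0.82  1.18 -0.    1.14  1.52]
700 60 0.35 1 [-0.06  0.68  1.46  0.03  0.65 -1.65]
700 60 0.35 -1 [-0.06  0.68  1.46  0.03  0.65  1.49]
x [603. -95.  22.] 1 [-0.23  0.59  1.74  0.1   0.46 -1.78]
x [603. -95.  22.] -1 [-0.23  0.59  1.74  0.1   0.46  1.36]
x2 [603. -95. 200.] 1 [-0.23  0.32  1.64  0.06  0.83 -1.73]
x2 [603. -95. 200.] -1 [-0.23  0.32  1.64  0.06  0.83  1.41]
y [ 640. -169.   22.] 1 None
y [ 640. -169.   22.] -1 [-0.43  0.85  1.27  0.36  1.16 -0.49]
y2 [653. -50.  22.] 1 None
y2 [653. -50.  22.] -1 [-0.25  0.8   1.35  0.4   1.07 -0.35]
y3 [653. -50.  22.] 1 None
y3 [653. -50.  22.] -1 [-0.3   0.83  1.34  0.55  1.14 -0.47]
yup [ 636. -209.  200.] 1 None
yup [ 636. -209.  200.] -1 [-0.48  0.67  1.13  0.33  1.48 -0.43]
```

```bash
python3 - <<'E'
from h import *
from rig import bot
ex=np.array([1.,0,0]);A=[];b=[]
for r in(400,500,600,700):
  for z in(60,200,300):
   for t in(0,.25):
     j=bot.ik(np.array([r,0,z]),att(ex,t,1))
     if j is None: continue
     a1=j[1];a2=a1+j[2];a3=np.pi-t
     # unknown a0,d0,L1,e1?,L2,e2,T
     A.append([1,0,np.sin(a1),np.sin(a2),np.cos(a2),np.sin(a3)]);b.append(r)
     A.append([0,1,np.cos(a1),np.cos(a2),-np.sin(a2),np.cos(a3)]);b.append(z)
x,res,_,_=np.linalg.lstsq(np.array(A),np.array(b),rcond=None);print(x.round(1),res)
E
```

```text
[  1.7 221.7 423.2 447.3  40.4 225.9] [0.36095547]
```

```bash
python3 - <<'E'
from h import *
from rig import bot
t=.35;A=att(EX,t,1);y=-178
bot.move_gripper(60)
bot.move_to(C(-205,y,285),A)
bot.servo_line(C(-205,y,32),speed=150)
s=bot.read_state();print(s['clock'],s['ee_pos'],C(-205,y,32),s['ft_force'])
r=bot.servo_line(C(-150,y,32),speed=40,until_force=60)
s=bot.read_state();print(r,s['clock'],toC(s['ee_pos']),s['ft_force'])
c=bot.read_camera("top");pickle.dump(c,open('top1.pkl','wb'));cv2.imwrite('pics/top1.png',cv2.resize(c['image'][130:330,200:440],(720,600),interpolation=cv2.INTER_CUBIC))
c=bot.read_camera("scene");cv2.imwrite('pics/scene1.png',cv2.resize(c['image'][100:300,200:460],(780,600),interpolation=cv2.INTER_CUBIC))
E
```

```text
4.8583 [494.07145874 -81.48649454  32.57433828] [493.78000729 -81.42946076  32.        ] [ 0.15457856 -0.29570504 -0.13341993]
False 6.3833 (np.float64(-151.6689394549496), np.float64(-178.4566355055279)) [-20.64189497  -4.98394535  12.29550615]
```

View pics/top1.png

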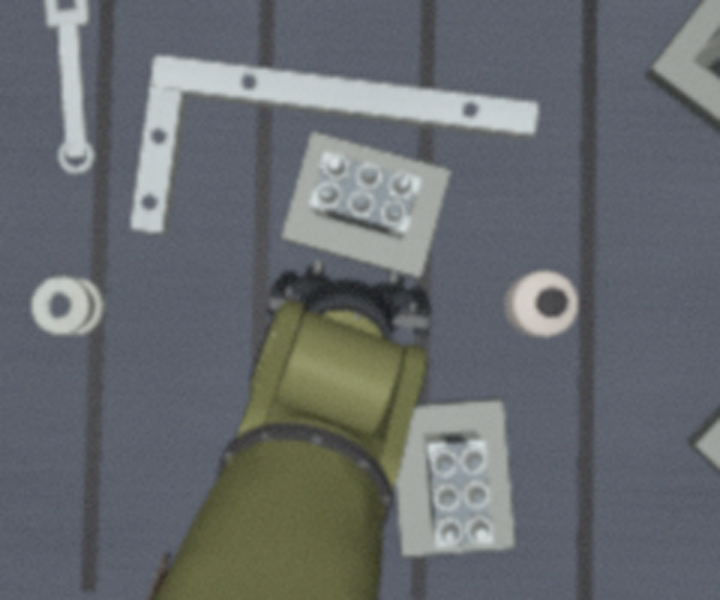

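View pics/scene1.png

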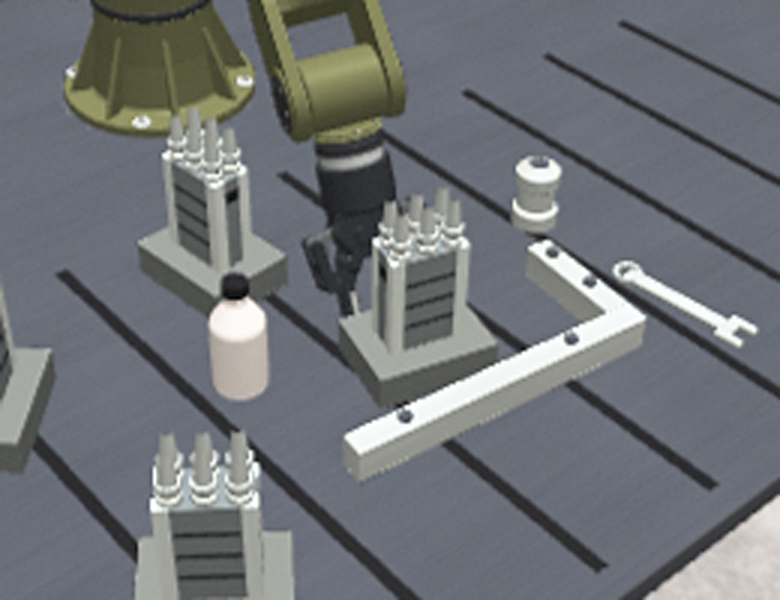

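The right finger is pushing the foot at about (408,272) in the top crop. The crate is turning toward square and standing flat, and the rack is clear of the gripper. I continue to the back stop.

```bash
cat >> h.py <<'E'
def crate(c,lo=30,hi=50,guess=None):
    W=cloud(c);z=W[...,2];m=((z>lo)&(z<hi)).astype(np.uint8)
    # drop corner bars & outside region using corner frame
    X=(W[...,:2]-CO[:2])@EX[:2];Y=(W[...,:2]-CO[:2])@EY[:2]
    m&=((X<-1.5)&(Y<-1.5)&(X>-190)&(Y>-290)).astype(np.uint8)
    n,l,st,ce=cv2.connectedComponentsWithStats(m)
    i=1+np.argmax(st[1:,4]);p=np.stack([X[l==i],Y[l==i]],1).astype(np.float32)
    return cv2.minAreaRect(p),st[i,4]
E
python3 - <<'E'
from h import *
from rig import bot
y=-178
c=pickle.load(open('top0.pkl','rb'));print(crate(c))
c=pickle.load(open('top1.pkl','rb'));print(crate(c))
r=bot.servo_line(C(-128,y,32),speed=30,until_force=60)
s=bot.read_state();print(r,s['clock'],toC(s['ee_pos']),s['ee_pos'][2],s['ft_force'])
c=bot.read_camera("top");print(crate(c))
r=bot.servo_line(C(-108,y,32),speed=12,until_force=22)
s=bot.read_state();print(r,s['clock'],toC(s['ee_pos']),s['ee_pos'][2],s['ft_force'])
c=bot.read_camera("top");print(crate(c));cv2.imwrite('pics/top2.png',cv2.resize(c['image'][130:330,200:440],(720,600),interpolation=cv2.INTER_CUBIC))
E
```

```text
(((-93.57608032226562, -181.49635314941406), (129.77960205078125, 100.68708801269531), 77.2718734741211), np.int32(1120))
(((-86.38409423828125, -177.67156982421875), (130.2825469970703, 107.79656982421875), 81.09091186523438), np.int32(1112))
False 7.3667 (np.float64(-129.35470773367462), np.float64(-178.64696254575065)) 31.265440915871377 [-18.69283592  -5.13210357   8.72522089]
(((-68.94499206542969, -171.75491333007812), (129.95753479003906, 109.71192169189453), 88.1456069946289), np.int32(1091))
True 8.6167 (np.float64(-115.47704368282069), np.float64(-177.831076871358)) 30.478926898044865 [-4.73470791 -0.11845792  4.54814867]
(((-56.20820236206055, -169.5557403564453), (109.24038696289062, 129.87002563476562), 0.14766132831573486), np.int32(1069))
```

View pics/top2.png

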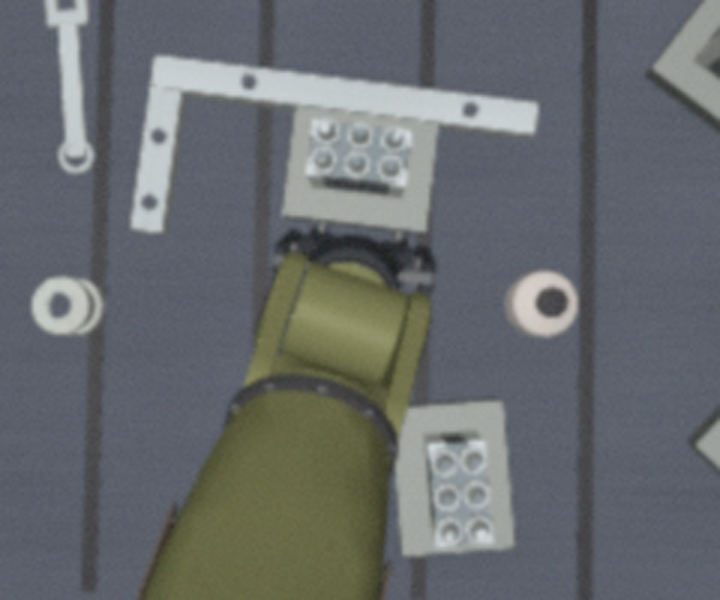

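The crate is square to within 0.2° and against the back stop. The foot's near edge runs from (283,215) to (425,232) in the crop. Next I back off and push along +y.

```bash
python3 - <<'E'
from h import *
from rig import bot
bot.servo_line(C(-165,-178,34),speed=100)
bot.servo_line(C(-175,-178,290),speed=250)
c=bot.read_camera("top");pickle.dump(c,open('top3.pkl','wb'));print(crate(c))
bot.move_gripper(45)
A=att(EY,.35,-1)
bot.move_to(C(-52,-292,290),A)
bot.servo_line(C(-52,-292,32),speed=150)
s=bot.read_state();print(s['clock'],toC(s['ee_pos']),s['ee_pos'][2],s['ft_force'])
c=bot.read_camera("scene");cv2.imwrite('pics/scene3.png',cv2.resize(c['image'][100:300,200:460],(780,600),interpolation=cv2.INTER_CUBIC))
E
```

```text
(((-51.49609375, -169.67559814453125), (99.75204467773438, 129.72886657714844), 0.09509783238172531), np.int32(1060))
13.9417 (np.float64(-51.655416894196605), np.float64(-292.13756182761296)) 32.8218281560347 [-0.43277177 -1.08551419  0.32084334]
```

View pics/scene3.png

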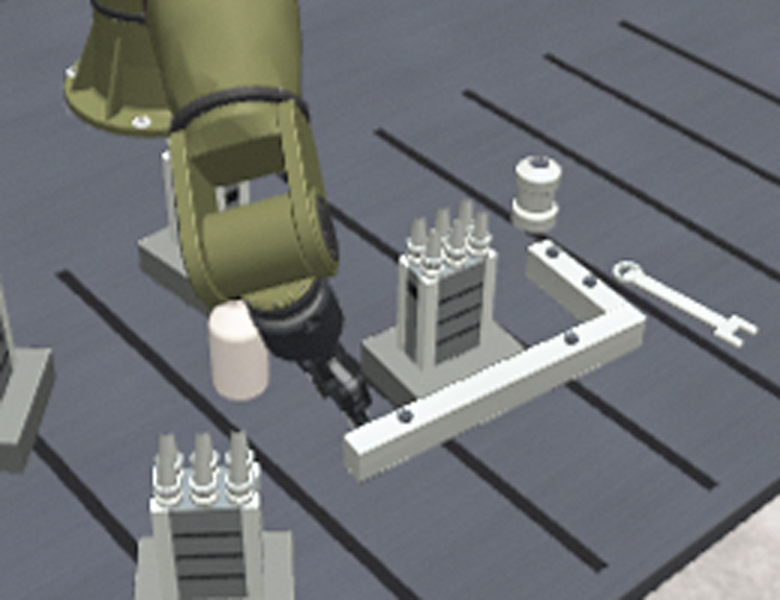

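The fingertips are down at (362,415), behind the foot's -y face. The oiler is upright and the arm passes above it. Pushing +y.

```bash
python3 - <<'E'
from h import *
from rig import bot
def rep(r):
    s=bot.read_state();f=s['ft_force'];print(r,s['clock'],np.round(toC(s['ee_pos']),1),s['ee_pos'][2].round(1),'fx',(f@EX).round(1),'fy',(f@EY).round(1),'fz',f[2].round(1))
for y in(-225,-190,-157):
    r=bot.servo_line(C(-52,y,32),speed=40,until_force=60);rep(r)
    c=bot.read_camera("top");print(crate(c))
    if r: break
r=bot.servo_line(C(-52,-138,32),speed=12,until_force=24);rep(r)
c=bot.read_camera("top");print(crate(c));cv2.imwrite('pics/top4.png',cv2.resize(c['image'][130:330,200:440],(720,600),interpolation=cv2.INTER_CUBIC))
E
```

```text
False 15.8167 [ -51.9 -226.7] 32.1 fx -1.3 fy -14.5 fz -0.1
(((-51.34217834472656, -153.96499633789062), (146.8207550048828, 99.6336898803711), 89.98926544189453), np.int32(1059))
False 16.8917 [ -51.8 -191.2] 32.1 fx 0.1 fy -10.7 fz -1.0
(((-51.293601989746094, -117.14608001708984), (144.42440795898438, 99.6556625366211), 89.73963928222656), np.int32(1049))
False 17.9167 [ -51.8 -158.2] 32.1 fx 1.0 fy -10.9 fz 0.0
(((-51.28260803222656, -80.91265869140625), (99.4808120727539, 137.2627716064453), 0.02778676711022854), np.int32(1007))
True 19.1083 [ -51.8 -146.6] 31.9 fx -0.8 fy -5.3 fz 3.2
(((-51.27454376220703, -71.23135375976562), (139.3317108154297, 99.32477569580078), 89.91221618652344), np.int32(993))
```

View pics/top4.png

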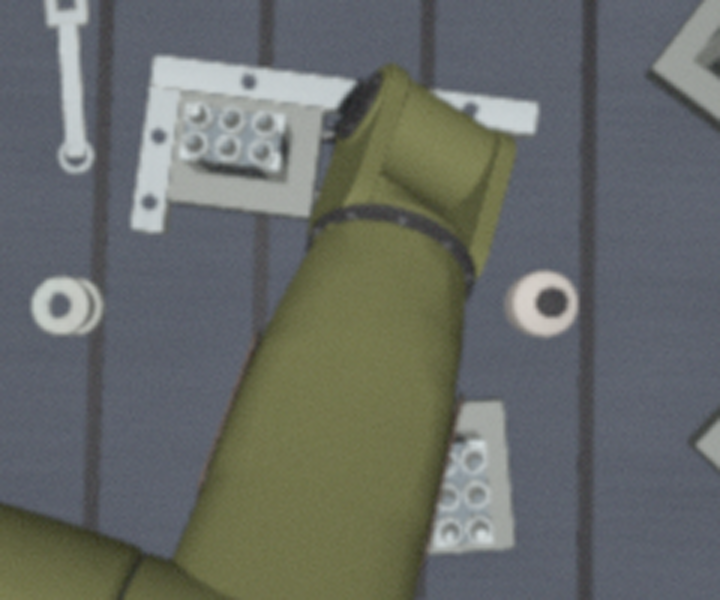

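It hit the side stop with a clear force trigger. I back off, then reseat gently in x, then in y.

```bash
python3 - <<'E'
from h import *
from rig import bot
def rep(r):
    s=bot.read_state();f=s['ft_force'];print(r,s['clock'],np.round(toC(s['ee_pos']),1),s['ee_pos'][2].round(1),'fx',(f@EX).round(1),'fy',(f@EY).round(1),'fz',f[2].round(1))
bot.servo_line(C(-52,-195,34),speed=100)
bot.servo_line(C(-60,-210,290),speed=250)
bot.move_gripper(60)
bot.move_to(C(-175,-67,290),att(EX,.35,1))
c=bot.read_camera("top");pickle.dump(c,open('top5.pkl','wb'));print(crate(c))
bot.servo_line(C(-165,-67,32),speed=150);rep(0)
bot.servo_line(C(-124,-67,32),speed=60,until_force=30);rep(0)
r=bot.servo_line(C(-105,-67,32),speed=12,until_force=30);rep(r)
c=bot.read_camera("scene");cv2.imwrite('pics/scene5.png',cv2.resize(c['image'][100:300,200:460],(780,600),interpolation=cv2.INTER_CUBIC))
bot.servo_line(C(-165,-67,34),speed=80)
bot.servo_line(C(-180,-67,290),speed=250)
c=bot.read_camera("top");pickle.dump(c,open('top6.pkl','wb'));print(crate(c));rep(0)
cv2.imwrite('pics/top6.png',cv2.resize(c['image'][140:240,230:330],(600,600),interpolation=cv2.INTER_CUBIC))
E
```

```text
(((-51.21674728393555, -66.06204986572266), (128.94264221191406, 99.40440368652344), 89.8859634399414), np.int32(975))
0 24.2833 [-164.7  -66.9] 32.7 fx 0.9 fy 0.7 fz -0.2
0 25.1167 [-124.3  -67. ] 31.8 fx 0.5 fy -0.0 fz -0.5
True 26.0583 [-115.1  -67. ] 31.2 fx -4.1 fy -0.3 fz 3.2
(((-51.351234436035156, -66.02801513671875), (128.8926239013672, 99.56260681152344), 89.9710922241211), np.int32(978))
0 28.1083 [-180.3  -67.1] 288.5 fx 0.2 fy -0.6 fz -0.5
```

View pics/top6.png

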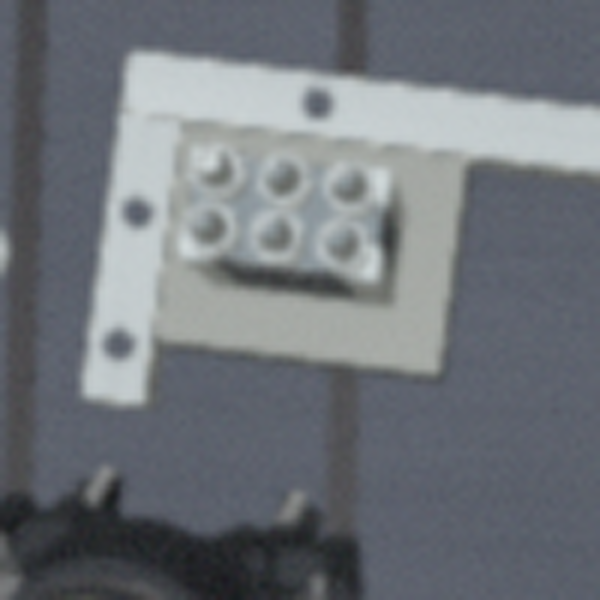

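View pics/scene5.png

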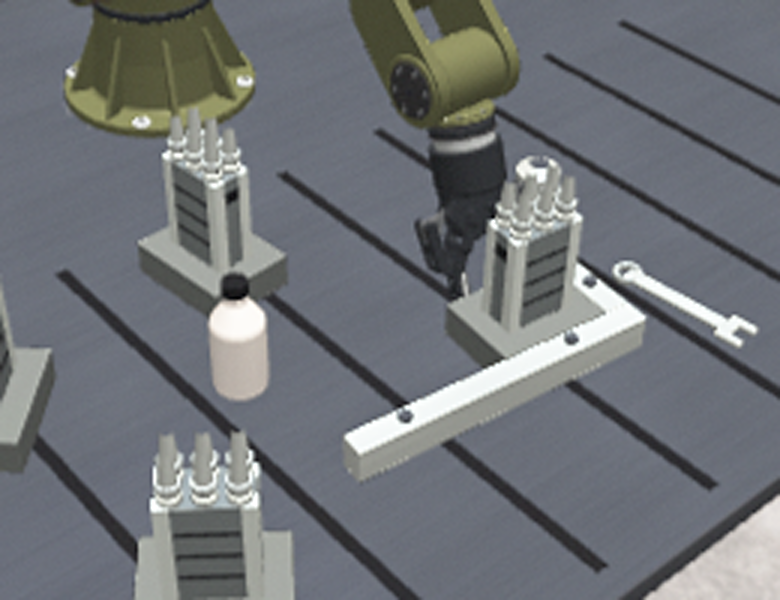

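The foot's edges meet both bars with no visible gap, at (180,125)–(465,155) along the back stop and down to (160,340) along the side stop. I do one last confirming nudge in y, then a final check from clear.

```bash
python3 - <<'E'
from h import *
from rig import bot
def rep(r):
    s=bot.read_state();f=s['ft_force'];print(r,s['clock'],np.round(toC(s['ee_pos']),1),s['ee_pos'][2].round(1),'fx',(f@EX).round(1),'fy',(f@EY).round(1),'fz',f[2].round(1))
bot.move_gripper(45)
bot.move_to(C(-52,-210,290),att(EY,.35,-1))
bot.servo_line(C(-52,-195,32),speed=150)
bot.servo_line(C(-52,-156,32),speed=60,until_force=30);rep(0)
r=bot.servo_line(C(-52,-136,32),speed=12,until_force=30);rep(r)
bot.servo_line(C(-52,-195,34),speed=80)
bot.servo_line(C(-60,-215,290),speed=250)
bot.move_to(C(-300,-130,290),att(EX,.35,1))
c=bot.read_camera("top");pickle.dump(c,open('top7.pkl','wb'));print(crate(c));rep(0)
cv2.imwrite('pics/top7.png',cv2.resize(c['image'][120:320,200:440],(720,600),interpolation=cv2.INTER_CUBIC))
c0=pickle.load(open('top0.pkl','rb'))
d=cv2.absdiff(c['image'],c0['image']).max(2)
for n,(u,v) in dict(oiler=(381,231),chuck=(222,232),wrench=(224,157)).items(): print(n,d[v-28:v+28,u-16:u+16].max())
c=bot.read_camera("scene");cv2.imwrite('pics/scene7.png',cv2.resize(c['image'][100:300,200:460],(780,600),interpolation=cv2.INTER_CUBIC))
E
```

```text
0 32.1667 [ -52.  -156.1] 32.0 fx -0.2 fy 0.2 fz -0.8
True 33.2417 [ -52.  -146.6] 31.9 fx -0.1 fy -4.4 fz 4.5
(((-51.25934600830078, -66.01105499267578), (129.06039428710938, 99.48201751708984), 89.81006622314453), np.int32(977))
0 36.4583 [-299.4 -130.2] 290.0 fx -0.3 fy -1.0 fz -0.5
oiler 11
chuck 9
wrench 12
```

View pics/top7.png

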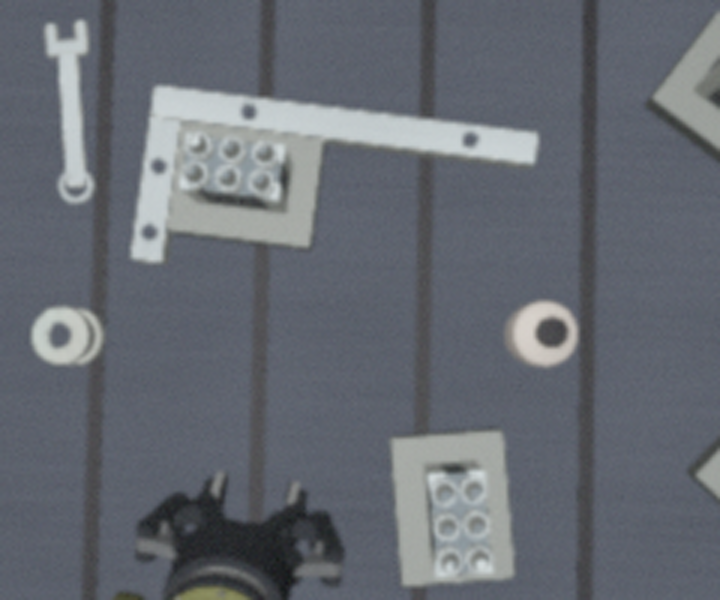

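View pics/scene7.png

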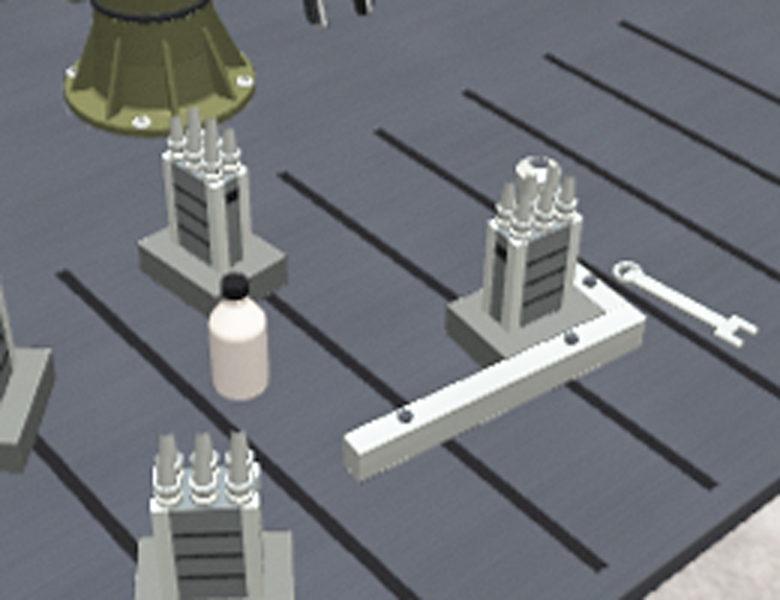

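The crate is home and square, the bystanders haven't moved and the gripper is clear, so I hand the job in.

```bash
python3 -c "
from rig import bot
bot.dwell(0.5);bot.finish_job();print(bot.read_state()['clock'])"
```

```text
the job is handed in; nothing more can be done
the job is handed in; nothing more can be done
```

The crate is home in the locating corner, flush against both stops, and the job is handed in. The last clock reading before hand-in was 36.5 s, against the 69 s limit.

I took the look-alike farthest left and pushed only on its foot, with the gripper tilted back so its body stayed clear of the rack. The +x push squared the crate on the back stop, and the +y push slid it to the side stop. I then gave each side one light confirming nudge.

**Last checks:**
- **Position:** both confirming nudges stopped within 0.4 mm of where the first pushes had. The final picture shows no gap at either bar. The measured centre came out at (-51.3, -66.0) mm against (-50, -65). I put the roughly 1 mm difference down to my measurement trimming 1.5 mm at the bars, plus a pixel size of about 2.3 mm.
- **Angle:** the crate measured within 0.2° of the corner's axes.
- **Surroundings:** oiler, chuck and wrench are unchanged from the first picture, the crate stands flat, and the gripper is well clear. No force reading I took was above about 25 N; I read forces only between moves.

No check failed.

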